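Take the T-nut out of the tray and mark it in the hand press

ROBOT

A 6-joint arm with a two-finger parallel gripper is mounted at the origin on the work surface; the furniture and walls round the work are solid. World frame = base frame: x ahead of the robot, y to its left, z up, the work surface at z = 0. Lengths are in mm, angles in rad, forces in N, time in s.
With the tool pointing down it reaches from about 300 to 875 mm from the base axis. Payload 6.4 kg.
Tool frame: the origin (TCP) lies at the very end of the fingers, on their centre line; the grasp point (between the pads) lies 19 mm behind it (manip.grip_depth is the y of the grasp point in the tool frame, in mm); y points along the fingers, x is the direction in which the jaws open and shut, and the axes are right-handed (so a half turn about y gives the same grasp; the last joint's range is limited). The gripper opens to 85 mm and grips with 20 to 120 N. Pads are 22 mm wide; open, the fingers measure 114 mm over their backs; the gripper's body (76 mm by 85 mm) begins 54 mm behind the grasp point. The pads swing forward as they close: fully open they stand 13 mm farther back than shut.
Start: joints at [1.137, 0.181, 1.607, -0, 1.354, -0.206], TCP at [129.842, 560.163, 231.288] pointing down, gripper open.
Joint ranges: [-2.99, 2.99], [-0.89, 2.07], [0.3, 2.58], [-1.14, 4.28], [0, 2.63], [-3.12, 3.12]. Speed limits (rad/s): [2.57, 2.57, 3.01, 3.14, 3.14, 3.14].

INTERFACE

Orientations are given as a unit quaternion [x, y, z, w].
In Python, from workcell import manip, cams gives the robot as it stands. Calls block until the motion is done:
- manip.move_pose(position, orientation): joint-space move of the TCP to a pose.
- manip.move_linear(position, attitude=None, max_speed=150, contact_N=None): straight line of the TCP; attitude=None keeps the orientation; max_speed is the mean speed in mm/s. With contact_N (N) it stops when the force on the tool has changed by that much, and returns True; else False.
- manip.move_joints(angles): joint-space move.
- manip.gripper_to(opening, effort=None): finger opening in mm; effort is the grip in N (None keeps the last); returns when the fingers have stopped.
- manip.wait(seconds).
- manip.ik(position, orientation): joint angles nearest the present ones, or None.
- cams.capture(name): name is "side" or "top"; returns (picture, depth): 480x640x3 uint8, blue, green, red; 480x640 float32, mm along the optical axis (not along the pixel's ray), 0 where there is no reading.
- cams.camera_params(name): a dict with "fx", "fy", "cx", "cy" (pixels), "R" (3x3) and "t" (3): a world point X has camera coordinates R X + t. Camera axes: x right, y down, z forward; pixel columns grow to the right and rows downward; lengths in mm; the calibration is good to about 2 mm. A picture is of the moment at which its call begins. camera_params takes no time and is no camera call.
A pose or a line that the arm cannot do raises manip.MotionError and nothing moves.
- manip.hand_in(): hands the job in, once; it reports no verdict.
Readings, each from a call of its own:
- manip.get_t(): time.
- manip.get_joint_pos(): joint angles.
- manip.get_qd(): joint speeds.
- manip.get_effort(): joint torques, N m.
- manip.get_eef_pos(): TCP position.
- manip.get_ee_rot(): TCP orientation.
- manip.get_ft_force(): force on the tool from outside, world axes, zero at the start.
- manip.get_ft_torque(): the same for the moment, N m.
- manip.get_gripper_width(): finger opening in mm.
Only numpy, scipy, OpenCV 4.12 (cv2) and the standard library are available. Lean on these libraries where they do the work, as an engineer would, in place of code of your own. Each camera call takes 0.05 s, during which the arm holds its last target.

TASK

Take the T-nut that stands on its end among the screws in the tin tray and lay it, on its broad base with the narrow ridge up, in the nest on the slide of the blue hand marking press. Push the slide fully home under the ram, then press the red palm knob down until it bottoms against its stop, and let it spring back up, leaving the nut in the nest with the slide home. Leave the screws in the tray and the grease pot standing where they are.

Things in the scene. Friction and masses are not known exactly. Their poses are not given: they have to be found in the camera images.
- t_nut_mid (a point): Centre of the black steel T-nut: base 32 x 28 x 10 mm with a ridge 32 x 16 x 10 mm along its middle, 20 mm high in all, light thread plug in the ridge's top. x: along the 32 mm (same either way round), y: across, z: out of the ridge; the point is 10 mm above the underside. Starts standing on a 32 mm end, x vertical, z level; tipped past 28 degrees towards its base it falls flat, ridge up.
- tray_floor (a point): Middle of the inner floor of the tin tray, 2 mm above the bench; the tray is 132 mm along x, 200 mm along y, walls 2 mm thick and 28 mm high, and does not move. Parts in it stand at least 40 mm apart, centre to centre. Between tray and press there is bare bench at least 110 mm wide.
- screw_1: Black socket screw standing on its head in the tray, 18 mm across the head, 42 mm high; origin at the centre of its underside, z up.
- screw_2: Black socket screw standing on its head in the tray, 15 mm across the head, 40 mm high; origin at the centre of its underside, z up.
- screw_3: Black socket screw standing on its head in the tray, 15 mm across the head, 40 mm high; origin at the centre of its underside, z up.
- screw_4: Black socket screw standing on its head in the tray, 15 mm across the head, 45 mm high; origin at the centre of its underside, z up.
- grease_pot: White bottle with a red nozzle, 44 mm across, 90 mm high, standing at the back of the bench; origin at the centre of its underside, z up.
- nest (a point): Floor centre of the nest, a pocket 7 mm deep in the steel block on the press's slide, its mouth bevelled 3 mm outwards over the top 4 mm; 34.5 mm along x by 30.5 mm along y, so the T-nut's base fits with its length along x; the ridge and the top 3 mm of the base stand proud. x: along the travel, towards the ram; z up; floor 26 mm above the bench. The ways beside it are no higher than the floor.
- handle (a point): Centre of the slide's black handle, an upright block 14 mm along x, 46 mm along y, 30 mm high (top 52 mm above the bench), 88 mm behind the nest's centre, away from the ram; x: along the travel, towards the ram. Pinch it across its 14 mm or push its rear face.
- slide (a joint): Travel of the slide, m: 0 pulled right out, 0.095 fully home against its stop with the nest exactly under the ram. It stays where it is left and takes about 3 N to move.
- knob_top (a point): Top centre of the ram's red mushroom palm knob (48 mm across), 174 mm above the bench when up. The press head under it has its front 24 mm from the ram's axis and its top 115 mm above the bench. With the slide right out the nest's centre is 95 mm from the ram's axis.
- ram (a joint): How far the palm knob is pressed down, m: 0 up, 0.012 bottomed against its stop. A return spring resists with about 5 N at the top and 12 N at the stop, and lifts it again when let go.
- t_nut: The T-nut itself: origin at the centre of the underside of its base, 10 mm below point t_nut_mid, same axes.
- power_post: Tall wooden post with a white power strip at the back edge of the bench, 525 mm high, to be kept clear of: strip and post fill 31 mm before and 36 mm behind the origin along x, 78 mm to its right and 22 mm to its left; origin at its foot on the bench.
Things that resemble listed ones, but are neither listed nor needed, are in the scene too. Of the things that look like the part that bears tray_floor, the larger one is meant.

How it is judged (in metres and radians):
On the way, in this order (a step that is already met when the one before it is completed fails the run):
1. the T-nut is lifted clear of the tray (height (world z) of t_nut_mid above 0.06 m), for 0.1 s.
2. the T-nut lies in the nest, base down, let go (x of t_nut_mid in the frame of nest between -0.003 and 0.003 m and y of t_nut_mid in the frame of nest between -0.003 and 0.003 m and z of t_nut_mid in the frame of nest between 0.0075 and 0.0125 m and angle between t_nut_mid's own z axis and vertical below 0.12 rad and angle between the x axis of t_nut_mid and the x axis of nest, either way round below 0.15 rad and contact force between t_nut and the fingers below 0.1 N), for 0.2 s.
3. the slide is pushed fully home with the nut in the nest (x of t_nut_mid in the frame of nest between -0.003 and 0.003 m and y of t_nut_mid in the frame of nest between -0.003 and 0.003 m and z of t_nut_mid in the frame of nest between 0.0075 and 0.0125 m and angle between t_nut_mid's own z axis and vertical below 0.12 rad and angle between the x axis of t_nut_mid and the x axis of nest, either way round below 0.15 rad and value of joint slide above 0.0925 m), for 0.1 s.
4. the palm knob is pressed to its stop over the nut, slide home (all of step 3 and value of joint ram above 0.0112 m), for 0.1 s.
At the end, for the whole second after the job is handed in: The T-nut rests in the nest, base down (tilt under 0.12 rad), within 3 mm of its centre and 0.15 rad of its line; slide home to 2.5 mm; the knob was pressed to within 0.8 mm of its stop over the nut and is back up (under 1.5 mm) (all of step 3 and value of joint ram below 0.0015 m and linear speed of t_nut below 0.02 m/s); the robot touches nothing.
It fails at once if a screw in the tray or the grease pot is knocked over, or shifted by more than 20 mm (distance of any of screw_1, screw_2, screw_3, screw_4, grease_pot from where it was at the start of the episode above 0.02 m or angle between any of screw_1, screw_2, screw_3, screw_4, grease_pot's own z axis and vertical above 0.5 rad).
It also fails if it takes over 72 s, if anything falls off the work surface, if the arm or the gripper's body presses on something with over 40 N, if the wrist force passes 120 N, or if a joint passes its speed limit or range.

## Working session

There is one attempt and no reset: what is moved stays moved. The work goes in short steps, each a Python script; the robot and the scene stay as the last script left them, time stands still between calls to the robot, and variables do not carry over. Pictures are saved under pics/ and viewed, and the job is handed in when it is done.

```bash
ls; mkdir -p pics
python3 - <<'E'
from workcell import manip, cams
import cv2, numpy as np
for n in ("side","top"):
    p,d=cams.capture(n); cv2.imwrite(f"pics/{n}0.png",p); np.save(f"{n}0.npy",d); print(n,cams.camera_params(n))
print(manip.get_t(),manip.get_ee_rot(),manip.grip_depth)
E
```

```text
pics
side {'fx': 595.4876204385911, 'fy': 595.4876204385911, 'cx': 319.7954482545237, 'cy': 236.0509609601995, 'R': array([[-0.98457346, -0.17377016, -0.02047033],
       [-0.0574098 ,  0.43134453, -0.90035882],
       [ 0.16528527, -0.8852942 , -0.43466649]]), 't': array([ 493.30389631,  113.81335482, 1392.24947977])}
top {'fx': 528.9183369462302, 'fy': 528.9183369462302, 'cx': 326.53558793898105, 'cy': 235.03781118087682, 'R': array([[-0.01263956, -0.99983732,  0.01286729],
       [-0.98992968,  0.01069773, -0.14115517],
       [ 0.14099456, -0.01452185, -0.98990386]]), 't': array([  57.9797554 ,  475.60616931, 1095.01898121])}
0.1 [ 0.55383817  0.43943138 -0.44042992 -0.5533397 ] -18.700000000000003
```

View pics/top0.png

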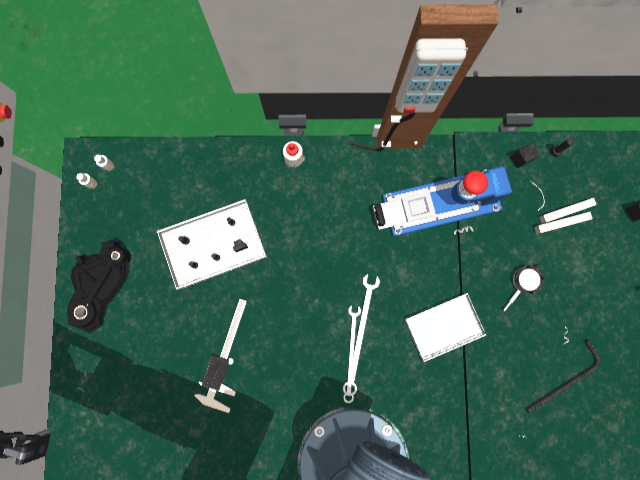

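View pics/side0.png

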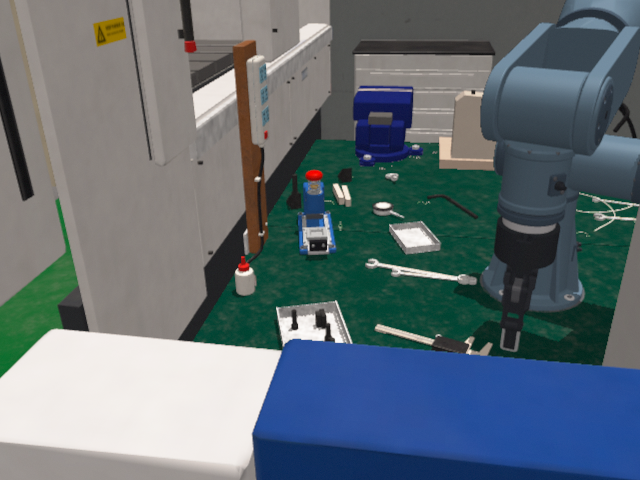

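```bash
cat > h.py <<'E'
import numpy as np, cv2
from workcell import manip, cams
P={n:cams.camera_params(n) for n in("side","top")}
def px2w_z(n,u,v,z):
    p=P[n]; R=p["R"]; t=p["t"]; C=-R.T@t
    r=R.T@np.array([(u-p["cx"])/p["fx"],(v-p["cy"])/p["fy"],1])
    return C+r*(z-C[2])/r[2]
def px2w_d(n,u,v,d):
    p=P[n]; c=np.array([(u-p["cx"])/p["fx"],(v-p["cy"])/p["fy"],1])*d
    return p["R"].T@(c-p["t"])
def w2px(n,X):
    p=P[n]; c=p["R"]@np.asarray(X,float)+p["t"]
    return c[0]/c[2]*p["fx"]+p["cx"],c[1]/c[2]*p["fy"]+p["cy"]
def cloud(n,d):
    p=P[n]; v,u=np.mgrid[0:480,0:640]
    c=np.stack([(u-p["cx"])/p["fx"]*d,(v-p["cy"])/p["fy"]*d,d],-1)
    return (c-p["t"])@p["R"]
E
python3 - <<'E'
import cv2
a=cv2.imread("pics/top0.png")
def z(y0,y1,x0,x1,n,im=a,s=6):
    cv2.imwrite(n,cv2.resize(im[y0:y1,x0:x1],None,fx=s,fy=s,interpolation=cv2.INTER_CUBIC))
z(195,292,150,275,"pics/tray.png")
z(160,240,365,515,"pics/press.png",s=5)
b=cv2.imread("pics/side0.png")
z(160,360,225,365,"pics/sidez.png",b,3)
E
```

```text
(no output)
```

View pics/tray.png

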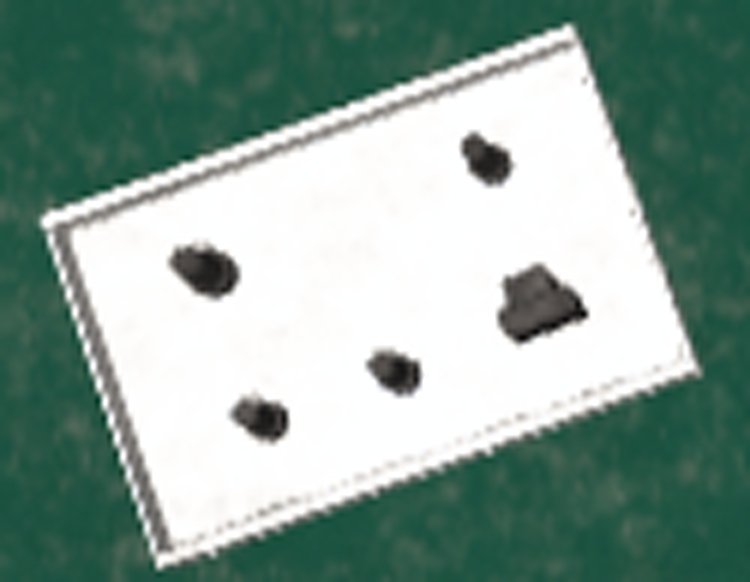

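View pics/press.png

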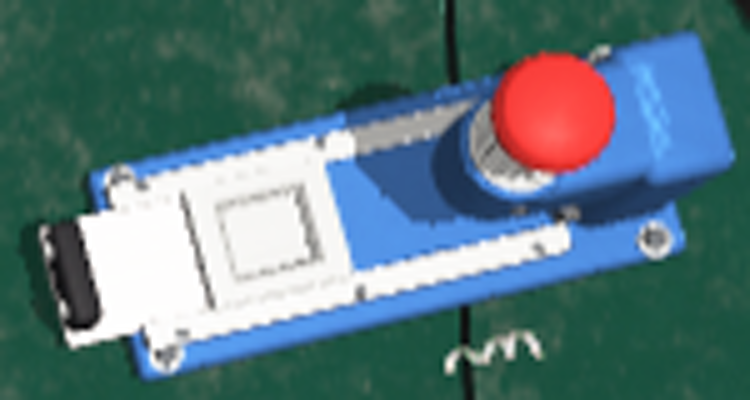

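View pics/sidez.png

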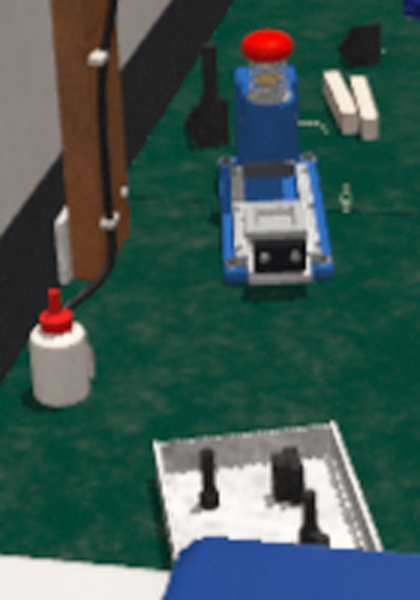

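Run:
```python
from h import *
d=np.load("top0.npy"); W=cloud("top",d)
a=cv2.imread("pics/top0.png")
np.set_printoptions(precision=1,suppress=True,linewidth=200)
# tray floor z
print("floor", W[240,205:225,2])
m=(W[...,2]>25)&(W[...,2]<60); m2=np.zeros_like(m); m2[205:285,165:262]=1
g=a.max(2)<110
mm=(m&m2&g).astype(np.uint8)
n,l,s,c=cv2.connectedComponentsWithStats(mm)
for i in range(1,n):
    if s[i,4]>3: 
        q=W[l==i]; print(s[i],c[i],q.mean(0),q[:,2].min(),q[:,2].max(), q.min(0),q.max(0))
# z map round nut
print(W[236:254,230:250,2].round())
print(a[236:254,230:250].mean(2).round())
# press
for (u,v) in [(417,207),(417,203),(475,182),(470,185),(480,180),(378,215),(379,218),(433,205),(408,212),(395,213)]:
    print(u,v,W[v,u])
```

```text
floor [ 2.5  2.3  3.6 -0.8  1.9  5.7  5.4  5.6  3.6  2.1  5.2 -1.   5.4  3.9  0.4  0.6  3.1  2.  -1.8  4.5]
[227 218   6   6  26] [229.3 220.3] [508.8 258.2  42. ] 26.362409231998036 49.4871145046777 [505.3 254.3  26.4] [513.3 262.5  49.5]
[179 236   7   7  34] [182.1 239.1] [469.8 357.4  39.9] 25.15264894188471 48.25416286556498 [464.9 353.6  25.2] [476.  363.5  48.3]
[233 240  14  12  98] [238.8 245.3] [456.2 238.9  33.8] 26.39888809408227 39.07517168906137 [444.9 224.4  26.4] [467.6 251.3  39.1]
[212 254   5   5  18] [214.1 256.2] [432.9 289.5  40. ] 28.781280864313473 43.80577055240113 [429.  286.2  28.8] [437.6 293.5  43.8]
[189 262   6   5  22] [191.6 264.2] [416.8 336.7  38.3] 25.53740557199074 46.0049441073927 [412.7 333.6  25.5] [421.  341.5  46. ]
[[   3.    4.   -1.    2.    4.    3.    1.    0.   -2.    1.    6.    1.    6.   -3.   -0.    1.    2.    2.    1.   -1.]
 [   1.    1.   -0.   -1.    3.    2.   -1.    4.    0.    1.   -0.    0.    2.    3.   -2.    5.    3.    3.    1.   -0.]
 [  -1.   -1.    1.    1.    3.    4.    3.    5.    1.    0.    4.   -1.   -1.    6. 
[... 3338 characters left out ...]
54. 245. 104.  66.  58.  48.  32.  31. 128. 125. 224. 237. 253. 254. 254. 254. 254. 254.]
 [254. 254. 254. 254. 234. 134.  39.  31. 129. 231. 245. 241. 254. 254. 254. 254. 254. 254. 254. 254.]
 [254. 255. 254. 254. 254. 244. 186. 232. 245. 254. 255. 254. 254. 254. 254. 254. 254. 254. 254. 254.]
 [255. 255. 255. 254. 255. 255. 252. 254. 255. 255. 255. 255. 254. 254. 254. 254. 254. 254. 254. 254.]]
417 207 [ 536.6 -144.7   25.9]
417 203 [ 545.8 -145.4   24.2]
475 182 [ 556.1 -230.2  169.2]
470 185 [ 550.2 -220.2  169.8]
480 180 [ 559.6 -239.6  170.4]
378 215 [515.2 -56.6  51.6]
379 218 [509.1 -58.8  49.8]
433 205 [ 543.2 -182.4   13.5]
408 212 [ 525.1 -124.1   29.5]
395 213 [524.7 -97.1  21.5]
```

```bash
cat > fit.py <<'E'
from h import *
from scipy.optimize import minimize
S=8
T=np.array([[-14,-10],[14,-10],[14,0],[8,0],[8,10],[-8,10],[-8,0],[-14,0]],float) # (y,z)
def proj(n,X):
    p=P[n]; c=np.asarray(X)@p["R"].T+p["t"]
    return np.stack([c[:,0]/c[:,2]*p["fx"]+p["cx"],c[:,1]/c[:,2]*p["fy"]+p["cy"]],1)
def prism(poly,z0,z1,pose):
    x,y,th=pose; c,s=np.cos(th),np.sin(th)
    q=poly@np.array([[c,s],[-s,c]])+[x,y]
    return [np.c_[q,np.full(len(q),z)] for z in (z0,z1)]
def render(n,poly,z0,z1,pose,roi):
    v0,v1,u0,u1=roi
    im=np.zeros(((v1-v0)*S,(u1-u0)*S),np.uint8)
    a,b=[proj(n,k) for k in prism(poly,z0,z1,pose)]
    f=lambda q:np.round(((q-[u0,v0]+.5)*S-.5)*16).astype(np.int32)
    polys=[f(a),f(b)]+[f(np.array([a[i],a[(i+1)%len(a)],b[(i+1)%len(a)],b[i]])) for i in range(len(a))]
    for q in polys: cv2.fillPoly(im,[q],255,shift=4)
    return cv2.resize(im,(u1-u0,v1-v0),interpolation=cv2.INTER_AREA)/255.
def fit(n,poly,z0,z1,p0,roi,alpha):
    f=lambda p:((render(n,poly,z0,z1,p,roi)-alpha)**2).sum()
    best=None
    for d in (-.2,0,.2):
        r=minimize(f,[p0[0],p0[1],p0[2]+d],method="Nelder-Mead",options=dict(initial_simplex=np.array(p0)+[0,0,d]+np.array([[0,0,0],[4,0,0],[0,4,0],[0,0,.15]]),xatol=.01,fatol=1e-4))
        if best is None or r.fun<best.fun: best=r
    return best.x,best.fun
E
python3 - <<'E'
from fit import *
np.set_printoptions(precision=2,suppress=True,linewidth=200)
a=cv2.imread("pics/top0.png").astype(float); d=np.load("top0.npy"); W=cloud("top",d)
print("camC",[-P[n]["R"].T@P[n]["t"] for n in P])
roi=(232,258,226,254)
g=a[232:258,226:254].mean(2); al=np.clip((250-g)/170,0,1)
# z dir of nut ~ (+.95,.32): local (y,z) axes: x local = nut y
for th in (-1.25,1.25+np.pi/1):
    print(fit("top",T,2,34,(452,239,th),roi,al))
# press
red=(a[...,2]>150)&(a[...,1]<90)&(a[...,0]<90); red[:160]=0; red[230:]=0; red[:,:440]=0
q=W[red&(W[...,2]>120)]; print("red",q.min(0),q.max(0),q.mean(0),np.percentile(q[:,2],[2,10,50,90,98]))
ct=max(cv2.findContours(red.astype(np.uint8),cv2.RETR_EXTERNAL,cv2.CHAIN_APPROX_NONE)[0],key=len)
print(cv2.fitEllipse(ct),cv2.minEnclosingCircle(ct))
hz=(W[...,2]>42)&(W[...,2]<60); hz[:195]=0;hz[235:]=0;hz[:,:368]=0;hz[:,392:]=0
q=W[hz]; print("handle",len(q),q.mean(0)); r=cv2.minAreaRect(q[:,:2].astype(np.float32)); print(r)
blk=(W[...,2]>29)&(W[...,2]<38); blk[:190]=0;blk[225:]=0;blk[:,:400]=0;blk[:,440:]=0
q=W[blk]; print("block",len(q),q.mean(0)); print(cv2.minAreaRect(q[:,:2].astype(np.float32)))
z=a[185:225,395:445]
cv2.imwrite("pics/nest.png",cv2.resize(z,None,fx=16,fy=14,interpolation=cv2.INTER_NEAREST))
cv2.imwrite("pics/hand.png",cv2.resize(a[195:237,365:400],None,fx=16,fy=14,interpolation=cv2.INTER_NEAREST))
E
```

```text
camC [array([ 262.11, 1269.18,  717.74]), array([ 317.16,   68.78, 1150.35])]
(array([459.07, 240.64,  -1.21]), np.float64(4.503018069973087))
(array([459.23, 241.  ,   5.09]), np.float64(4.6077931564782775))
red [ 534.86 -254.21  161.27] [ 579.44 -209.24  176.38] [ 556.08 -230.53  170.02] [163.44 166.37 170.27 173.56 175.26]
((475.3559875488281, 182.06431579589844), (22.493284225463867, 23.095632553100586), 87.59626770019531) ((475.4888610839844, 182.04275512695312), 11.885032653808594)
handle 151 [516.13 -59.74  50.41]
((516.6848754882812, -59.138336181640625), (46.09782791137695, 16.18170928955078), 12.6162748336792)
block 481 [ 536.03 -146.26   32.32]
((535.8856201171875, -144.74705505371094), (66.65788269042969, 65.64862823486328), 11.87078857421875)[ WARN:0@2.149] global loadsave.cpp:1063 imwrite_ Unsupported depth image for selected encoder is fallbacked to CV_8U.
```

View pics/nest.png

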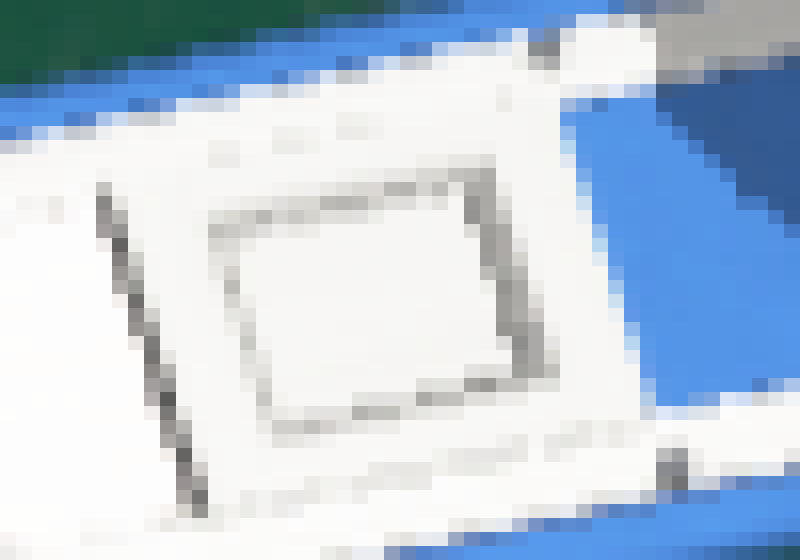

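View pics/hand.png

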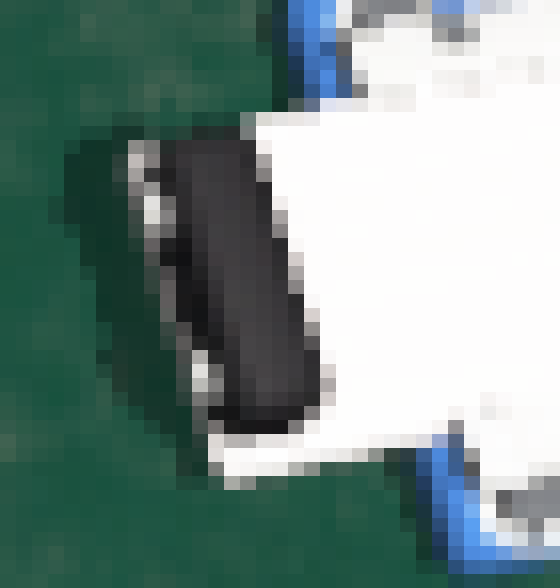

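Run:
```python
from fit import *
np.set_printoptions(precision=2,suppress=True,linewidth=200)
c=np.array([(213,218),(488,163),(552,372),(272,436)],float)
w=np.array([px2w_z("top",395+x/16-.5,185+y/14-.5,33) for x,y in c]);print(w,w.mean(0))
for i in range(4): e=w[(i+1)%4]-w[i]; print(np.linalg.norm(e),np.degrees(np.arctan2(e[1],e[0])))
# handle top corners z=52
c=np.array([(180,135),(255,135),(325,375),(235,425),(320,405)],float)
print(np.array([px2w_z("top",365+x/16-.5,195+y/14-.5,52) for x,y in c]))
for z in (160,165,170): print(px2w_z("top",475.4,182.05,z))
b=cv2.imread("pics/side0.png"); cv2.imwrite("pics/sidep.png",cv2.resize(b[165:260,290:345],None,fx=10,fy=6,interpolation=cv2.INTER_NEAREST))
for name,X in (("nest",(536,-146,33)),("knob",(556,-231,174)),("handle",(516.7,-59.1,52)),("nut",(459,240.6,34))): print(name,w2px("side",X),w2px("top",X))
```

```text
[[ 550.65 -124.03   33.  ]
 [ 558.94 -161.56   33.  ]
 [ 526.05 -168.92   33.  ]
 [ 516.44 -130.8    33.  ]] [ 538.02 -146.33   33.  ]
38.437402176456345 -77.54683764619739
33.70280413495916 -167.39365414179494
39.30958566806922 104.13997786991229
34.86820367185837 11.195935452265287
[[538.56 -52.4   52.  ]
 [538.46 -62.34  52.  ]
 [501.56 -70.59  52.  ]
 [494.06 -58.51  52.  ]
 [496.99 -69.8   52.  ]]
[ 558.2  -233.78  160.  ]
[ 556.98 -232.25  165.  ]
[ 555.77 -230.72  170.  ]
nest (np.float64(316.1635442905398), np.float64(232.4511911321933)) (np.float64(418.2138147556953), np.float64(206.63689629353024))
knob (np.float64(313.32015040760854), np.float64(171.66318615401207)) (np.float64(476.15282716578736), np.float64(181.4222076636419))
handle (np.float64(317.3382928937075), np.float64(240.72780207120223)) (np.float64(379.1826552363819), np.float64(214.27275862897534))
nut (np.float64(319.2575349468238), np.float64(313.1705306962792)) (np.float64(237.98312514806122), np.float64(243.9913063930801))
```

View pics/sidep.png

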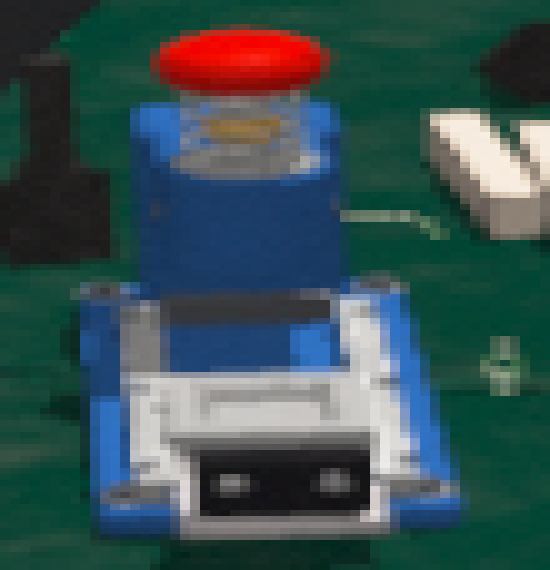

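```bash
cat >> h.py <<'E'
from scipy.spatial.transform import Rotation as Rn
def quat(jaw,app):
    """tool x = jaw, tool y = approach"""
    y=np.array(app,float); y/=np.linalg.norm(y); x=np.array(jaw,float); x-=y*(x@y); x/=np.linalg.norm(x)
    return Rn.from_matrix(np.stack([x,y,np.cross(x,y)],1)).as_quat()
def ang(a,z=0): return np.array([np.cos(a),np.sin(a),z])
def qdown(a): # nearest of both half turns in last joint
    return quat(ang(a),[0,0,-1])
E
python3 - <<'E'
from h import *
np.set_printoptions(precision=2,suppress=True,linewidth=200)
for x,y in((575,30),(698,372),(160,562),(45,218)): print("tray",px2w_z("top",150+x/6-.5,195+y/6-.5,30))
n=np.array([459.1,240.7]); h=np.pi/2-1.21
for s in (0,np.pi):
    q=qdown(-1.21+s)
    for z in (100,12): print("pick",s,manip.ik([*n,z],q))
    for hh in (h,0.2):
        j=ang(hh-np.pi/2+s); 
        qt=quat(j,ang(hh)*np.sin(.785)+np.array([0,0,-np.cos(.785)]))
        print(hh,manip.ik([470,80,120],qt),manip.ik([470,80,16],qt))
    for a in (0.2,.36): print("regrasp",manip.ik([470,80,10],qdown(a+s)))
    print("nest",manip.ik([537,-146,36],qdown(-1.349+s)),manip.ik([537,-146,120],qdown(-1.349+s)))
E
```

```text
tray [556.02 226.46  30.  ]
tray [432.08 181.89  30.  ]
tray [367.35 369.85  30.  ]
tray [489.7  413.92  30.  ]
pick 0 [ 0.25  0.22  1.85 -0.    1.07  1.46]
pick 0 [ 0.25  0.37  1.88 -0.    0.89  1.46]
0.3607963267948966 [-0.47 -0.26  2.52  1.13  0.62 -0.13] [-0.47  0.2   2.5   1.81  0.57 -0.94]
0.2 [-0.35 -0.29  2.54  1.12  0.42  0.08] [-0.35  0.19  2.52  2.16  0.46 -1.05]
regrasp [-0.08  0.3   1.99 -0.    0.85 -0.28]
regrasp [-0.08  0.3   1.99 -0.    0.85 -0.44]
nest [-0.48  0.4   1.78 -0.    0.97  0.87] [-0.48  0.27  1.75 -0.    1.13  0.87]
pick 3.141592653589793 [ 0.25  0.22  1.85 -0.    1.07 -1.68]
pick 3.141592653589793 [ 0.25  0.37  1.88 -0.    0.89 -1.68]
0.3607963267948966 [-0.47 -0.26  2.52  1.13  0.62  3.01] [-0.47  0.2   2.5   1.81  0.57  2.2 ]
0.2 [-0.35 -0.29  2.54  1.12  0.42 -3.06] [-0.35  0.19  2.52  2.16  0.46  2.09]
regrasp [-0.08  0.3   1.99 -0.    0.85  2.86]
regrasp [-0.08  0.3   1.99 -0.    0.85  2.7 ]
nest [-0.48  0.4   1.78 -0.    0.97 -2.27] [-0.48  0.27  1.75 -0.    1.13 -2.27]
```

Run:
```python
from h import *
np.set_printoptions(precision=2,suppress=True,linewidth=200)
t=.785
for X in ([450,80],[420,80]):
  for hh in (-1.35,-.9,-2,1.79,2.3,1.2,3.1):
   for s in (0,np.pi):
    j=ang(hh-np.pi/2+s); qt=quat(j,ang(hh)*np.sin(t)+np.array([0,0,-np.cos(t)]))
    print(X,hh,round(s,1),manip.ik([*X,90],qdown(hh-np.pi/2+s)),manip.ik([*X,16],qt))
```

```text
[450, 80] -1.35 0 [-0.08  0.11  2.01 -0.    1.02  2.84] [ 0.41  0.53  1.91 -0.9   1.09 -2.36]
[450, 80] -1.35 3.1 [-0.08  0.11  2.01 -0.    1.02 -0.31] [ 0.41  0.53  1.91 -0.9   1.09  0.78]
[450, 80] -0.9 0 [-0.08  0.11  2.01 -0.    1.02  2.39] None
[450, 80] -0.9 3.1 [-0.08  0.11  2.01 -0.    1.02 -0.76] None
[450, 80] -2 0 [-0.08  0.11  2.01 -0.    1.02 -2.8 ] [ 0.29  0.69  1.62 -0.57  1.44 -2.17]
[450, 80] -2 3.1 [-0.08  0.11  2.01 -0.    1.02  0.34] [ 0.29  0.69  1.62 -0.57  1.44  0.97]
[450, 80] 1.79 0 [-0.08  0.11  2.01 -0.    1.02 -0.3 ] [-0.5   0.56  1.87  0.58  1.34 -1.04]
[450, 80] 1.79 3.1 [-0.08  0.11  2.01 -0.    1.02  2.84] [-0.5   0.56  1.87  0.58  1.34  2.1 ]
[450, 80] 2.3 0 [-0.08  0.11  2.01 -0.    1.02 -0.81] [-0.34  0.68  1.64  0.35  1.54 -1.21]
[450, 80] 2.3 3.1 [-0.08  0.11  2.01 -0.    1.02  2.33] [-0.34  0.68  1.64  0.35  1.54  1.93]
[450, 80] 1.2 0 [-0.08  0.11  2.01 -0.    1.02  0.29] [-0.65  0.38  2.18  0.89  1.06 -0.93]
[450, 80] 1.2 3.1 [-0.08  0.11  2.01 -0.    1.02 -2.86] [-0.65  0.38  2.18  0.89  1.06  2.21]
[450, 80] 3.1 0 [-0.08  0.11  2.01 -0.    1.
[... 683 characters left out ...]
02 -0.31] [-0.53  0.52  1.94  0.56  1.33 -1.08]
[420, 80] 1.79 3.1 [-0.09  0.04  2.08 -0.    1.02  2.83] [-0.53  0.52  1.94  0.56  1.33  2.07]
[420, 80] 2.3 0 [-0.09  0.04  2.08 -0.    1.02 -0.82] [-0.36  0.64  1.72  0.33  1.51 -1.24]
[420, 80] 2.3 3.1 [-0.09  0.04  2.08 -0.    1.02  2.32] [-0.36  0.64  1.72  0.33  1.51  1.91]
[420, 80] 1.2 0 [-0.09  0.04  2.08 -0.    1.02  0.28] [-0.7   0.35  2.25  0.87  1.06 -0.97]
[420, 80] 1.2 3.1 [-0.09  0.04  2.08 -0.    1.02 -2.86] [-0.7   0.35  2.25  0.87  1.06  2.17]
[420, 80] 3.1 0 [-0.09  0.04  2.08 -0.    1.02 -1.62] [-0.07  0.74  1.52 -0.02  1.66 -1.6 ]
[420, 80] 3.1 3.1 [-0.09  0.04  2.08 -0.    1.02  1.52] [-0.07  0.74  1.52 -0.02  1.66  1.55]
```

Run:
```python
from h import *
np.set_printoptions(precision=2,suppress=True,linewidth=200)
n=np.array([459.1,240.7]); q=qdown(-1.21)
manip.move_pose([*n,130],q)
manip.gripper_to(42,40)
p,d=cams.capture("top"); cv2.imwrite("pics/t1.png",p[150:350,100:350].repeat(3,0).repeat(3,1))
manip.move_linear([*n,60],max_speed=150)
c=manip.move_linear([*n,12],max_speed=60,contact_N=8)
print(c,manip.get_eef_pos(),manip.get_ft_force())
p,d=cams.capture("side"); cv2.imwrite("pics/s1.png",p[180:380,200:450].repeat(3,0).repeat(3,1))
if not c:
    manip.gripper_to(20,40); print(manip.get_gripper_width(),manip.get_ft_force(),manip.get_ft_torque())
print(manip.get_t())
```

```text
False [459.41 240.76  12.22] [ 0.36  0.68 -0.18]
26.997814973828188 [-0.97 -1.05  4.45] [-0.05  0.12 -0.03]
4.2583
```

View pics/s1.png

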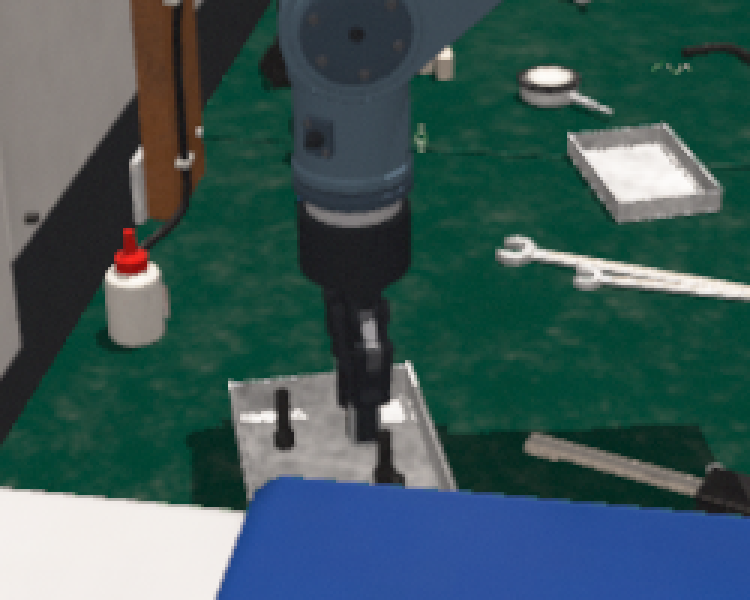

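Run:
```python
from h import *
np.set_printoptions(precision=2,suppress=True,linewidth=200)
manip.move_linear([459.1,240.7,120],max_speed=120)
print("w",manip.get_gripper_width(),manip.get_ft_force())
manip.wait(.1)
h=1.79; t=.785
qt=quat(ang(h-np.pi/2),ang(h)*np.sin(t)+np.array([0,0,-np.cos(t)]))
X=[440,95]
manip.move_pose([*X,110],qt)
p,d=cams.capture("side"); cv2.imwrite("pics/s2.png",p[150:350,200:450].repeat(3,0).repeat(3,1))
p,d=cams.capture("top"); cv2.imwrite("pics/t2.png",p[150:350,200:450].repeat(3,0).repeat(3,1))
print(manip.get_joint_pos(),manip.get_eef_pos(),manip.get_t())
```

```text
w 27.168834143228203 [ 0.18  0.22 -1.14]
[-0.49  0.34  1.91  0.57  1.48 -0.94] [439.95  95.3  110.02] 7.5667
```

View pics/s2.png

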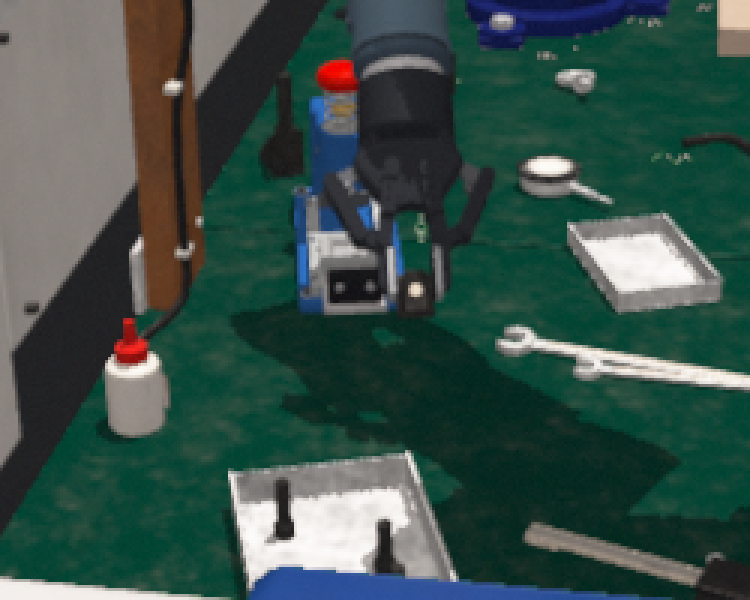

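View pics/t2.png

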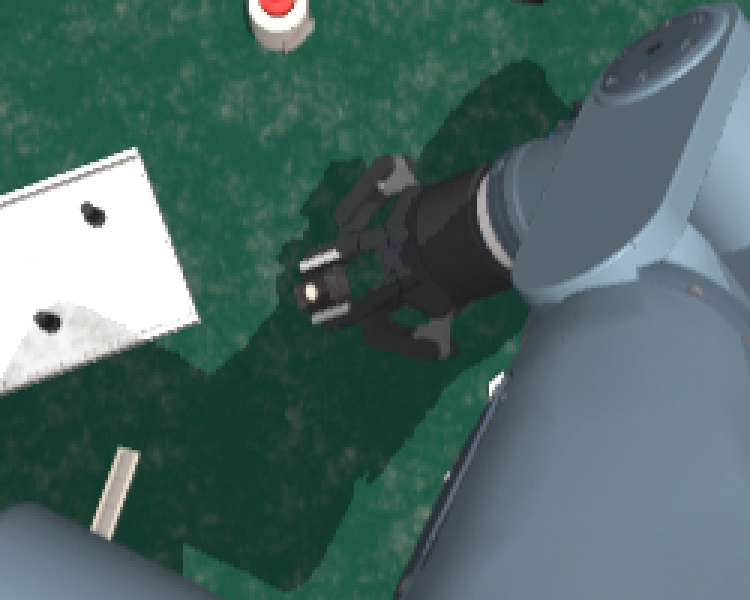

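Run:
```python
from h import *
np.set_printoptions(precision=2,suppress=True,linewidth=200)
X=[440,95]
manip.move_linear([*X,30],max_speed=120)
c=manip.move_linear([*X,10],max_speed=25,contact_N=4)
print(c,manip.get_eef_pos(),manip.get_ft_force())
if c:
    e=manip.get_eef_pos()
    manip.gripper_to(50); manip.wait(.4)
    p,d=cams.capture("side"); cv2.imwrite("pics/s3.png",p[180:330,280:400].repeat(5,0).repeat(5,1)[:600,:600])
    # withdraw along the tool axis
    h=1.79; b=-(ang(h)*.707-np.array([0,0,.707]))
    manip.move_linear(np.array(e)+b*90,max_speed=150)
    manip.move_pose([470,-40,260],qdown(-1.349+np.pi))
    p,d=cams.capture("top"); cv2.imwrite("pics/t3f.png",p); np.save("t3.npy",d)
    cv2.imwrite("pics/t3.png",p[150:350,200:450].repeat(3,0).repeat(3,1))
print(manip.get_t())
```

```text
True [440.12  94.95  16.27] [ 0.68 -1.4   6.46]
11.6083
```

View pics/s3.png

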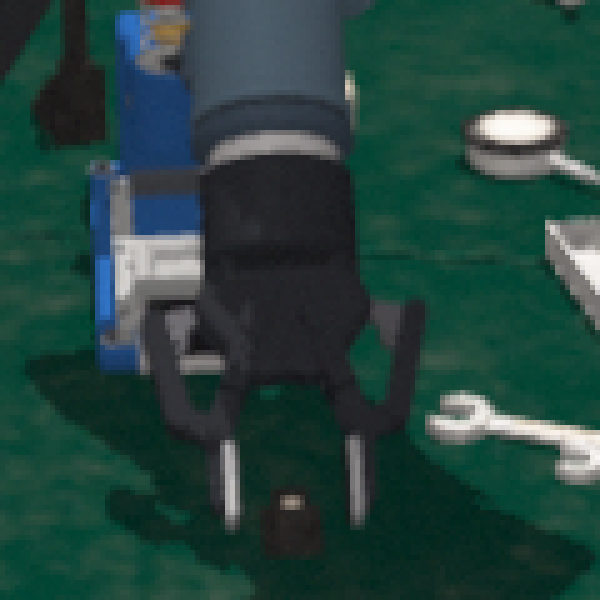

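View pics/t3.png

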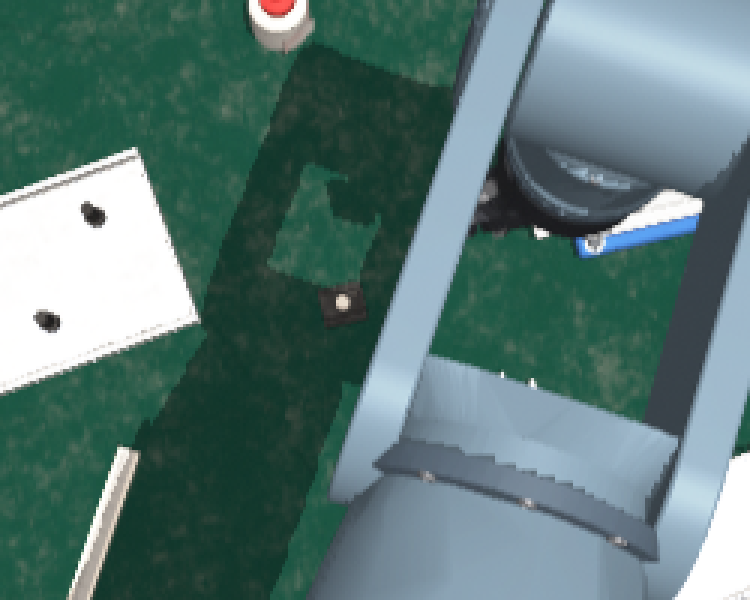

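Run:
```python
from fit import *
np.set_printoptions(precision=2,suppress=True,linewidth=200)
a=cv2.imread("pics/t3f.png").astype(float)
roi=(238,264,300,330); g=a[roi[0]:roi[1],roi[2]:roi[3]]
D=g[...,1]-g[...,2]; print(D[3:24:2,2:28].astype(int))
al=np.clip((D-20)/(-15),0,1); 
al=np.clip(1-D/35,0,1)
B=np.array([[-16,-14],[16,-14],[16,14],[-16,14]],float); Rg=np.array([[-16,-8],[16,-8],[16,8],[-16,8]],float)
f=lambda p:((np.maximum(render("top",B,0,10,p,roi),render("top",Rg,10,20,p,roi))-al)**2).sum()
for th in (1.5,1.79,2.1):
    r=minimize(f,[445,90,th],method="Nelder-Mead",options=dict(initial_simplex=np.array([445,90,th])+np.array([[0,0,0],[5,0,0],[0,5,0],[0,0,.2]])))
    print(r.x,r.fun)
yy,xx=np.nonzero(g.min(2)>90); print("plug",xx.mean()+roi[2],yy.mean()+roi[0],px2w_z("top",xx.mean()+roi[2],yy.mean()+roi[0],20))
d=np.load("t3.npy"); W=cloud("top",d)[238:264,300:330]; m=W[...,2]>13; print(m.sum(),W[m].mean(0),cv2.minAreaRect(W[m][:,:2].astype(np.float32)), np.percentile(W[m][:,2],[50,90]))
for h in (1.79,1.79-np.pi): print(manip.ik([445,90,10],qdown(h)),manip.ik([537,-146,36],qdown(h)))
```

```text
[[ 51  43  49  39  32  35  42  52  55  57  57  59  57  51  38  40  49  44  24  20  16  19  19  24  23  23]
 [ 44  39  42  44  46  49  48  48  50  51  51  52  50  46  37  32  33  25  30  27  24  29  27  23  21  25]
 [ 34  30  31  30  30  45  39  29  30  20   6   4   1  -4  -5  -3  -3  -4  14  34  34  27  26  26  25  31]
 [ 31  30  34  30  -2  -3  -2  -1  -2  -2  -2  -2  -2  -4  -4  -4  -4  -3  -4  29  29  26  24  27  26  29]
 [ 32  34  35  34   4  -3  -2  -1  -2  -2 -13 -11 -11 -15  -6  -3  -3  -2  -4  14  31  29  30  31  30  31]
 [ 33  36  35  35  19  -3  -3  -3  -3  -2 -15 -12 -11 -10 -10  -3  -3  -3  -3   2  34  34  32  37  35  29]
 [ 32  34  37  37  36   3  -2  -3  -2  -2  -3  -6  -8  -4  -2  -1  -3  -1   0  -1  21  32  34  37  35  33]
 [ 32  34  36  37  38  19  -3  -3  -3  -2  -3  -3  -3  -2  -3  -2  -2  -2  -3  -2  14  35  35  37  34  33]
 [ 35  36  37  36  35  35  -1  -2  -3  -2  -2  -2   0   4   5  14  16  27  27  33  35  36  37  35  36  27]
 [ 35  34  33  34  33  33  24  16  27  28  31  32  28  32  33  36  36  36  38  37  37  38  38  35  29  20]
 [ 26  29  31  33  34  34  30  32  33  34  32  33  33  33  30  32  36  36  37  37  36  35  38  38  23  23]]
[445.17  80.23   1.78] 13.28401854859591
[445.2   80.24   1.78] 13.124682029674615
[445.17  80.24   1.78] 13.199440089761396
plug 321.42857142857144 255.08163265306123 [434.81  63.72  20.  ]
155 [427.43  76.67 153.35] ((388.4865417480469, 68.18780517578125), (139.0959930419922, 31.70030975341797), 12.359569549560547) [ 20.37 643.14]
[-0.06  0.26  2.04 -0.    0.84 -1.85] [-0.48  0.4   1.78 -0.    0.97 -2.27]
[-0.06  0.26  2.04  0.    0.84  1.29] [-0.48  0.4   1.78  0.    0.97  0.87]
```

Run:
```python
from h import *
np.set_printoptions(precision=2,suppress=True,linewidth=200)
print(w2px("top",(445.2,80.2,20)))
X=[445.2,80.2]; q=qdown(1.78)
manip.move_pose([*X,110],q)
manip.gripper_to(46)
manip.move_linear([*X,25],max_speed=120)
c=manip.move_linear([*X,-6],max_speed=25,contact_N=5)
e=manip.get_eef_pos(); print(c,e,manip.get_ft_force())
manip.move_linear([*X,e[2]+9.5],max_speed=40)
manip.gripper_to(25,40); print("w",manip.get_gripper_width(),manip.get_eef_pos(),manip.get_ft_force())
manip.move_linear([*X,e[2]+30],max_speed=60)
p,d=cams.capture("side"); cv2.imwrite("pics/s4.png",p[180:330,280:400].repeat(5,0).repeat(5,1)[:600,:600])
print(manip.get_gripper_width(),manip.get_ft_force(),manip.get_t())
```

```text
(np.float64(313.7051649203725), np.float64(250.35613219700636))
True [444.97  80.2   -2.33] [-0.72  0.24  7.  ]
w 30.80725065326678 [445.24  80.2    7.31] [-1.09 -0.96  5.53]
31.10390300186676 [ 0.22  0.46 -0.89] 15.7
```

View pics/s4.png

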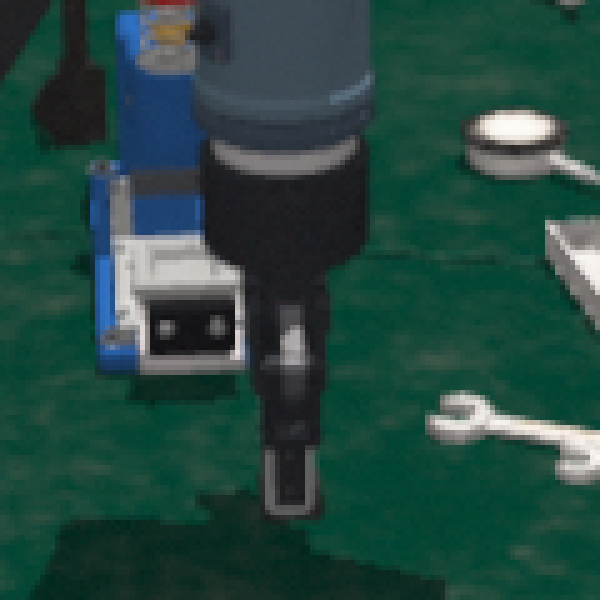

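Run:
```python
from h import *
np.set_printoptions(precision=2,suppress=True,linewidth=200)
X=np.array([537.2,-146.5]); q=qdown(-1.349+np.pi)
manip.move_linear([445.2,80.2,120],max_speed=150)
manip.move_pose([*X,110],q)
manip.move_linear([*X,52],max_speed=80)
for n in("side","top"):
    p,d=cams.capture(n); cv2.imwrite(f"pics/{n}5.png",p)
    o=(170,270) if n=="side" else (140,340)
    cv2.imwrite(f"pics/{n}5z.png",cv2.resize(p[o[0]:o[0]+110,o[1]:o[1]+140],None,fx=5.5,fy=5.4,interpolation=cv2.INTER_CUBIC))
print(manip.get_gripper_width(),manip.get_ft_force(),manip.get_t(),manip.get_eef_pos())
```

```text
30.798105991406892 [ 0.7  -0.61 -0.72] 18.4083 [ 537.75 -146.82   52.69]
```

View pics/side5z.png

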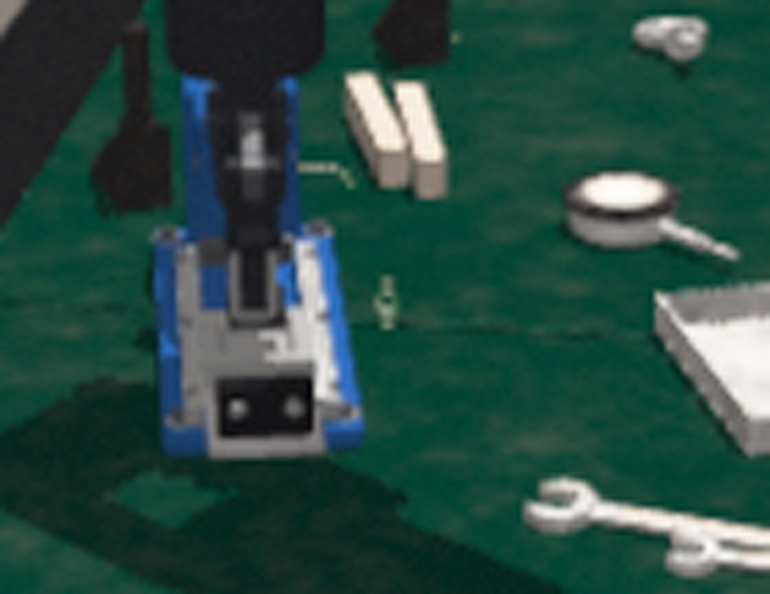

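View pics/top5z.png

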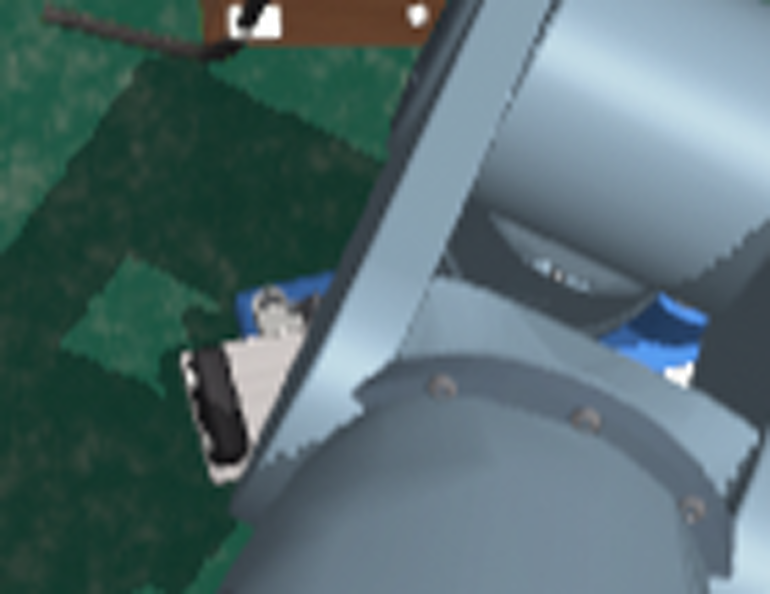

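Run:
```python
from h import *
np.set_printoptions(precision=2,suppress=True,linewidth=200)
X=np.array([537.2,-146.5])
manip.move_linear([*X,44],max_speed=60)
c=manip.move_linear([*X,31],max_speed=15,contact_N=5)
print(c,manip.get_eef_pos(),manip.get_ft_force(),manip.get_ft_torque(),manip.get_t())
p,d=cams.capture("side"); cv2.imwrite("pics/s6.png",cv2.resize(p[190:270,280:360],None,fx=7,fy=7,interpolation=cv2.INTER_CUBIC))
```

```text
True [ 537.66 -147.2    36.81] [ 0.81 -2.28  1.12] [-0.36 -0.18  0.04] 19.25
```

View pics/s6.png

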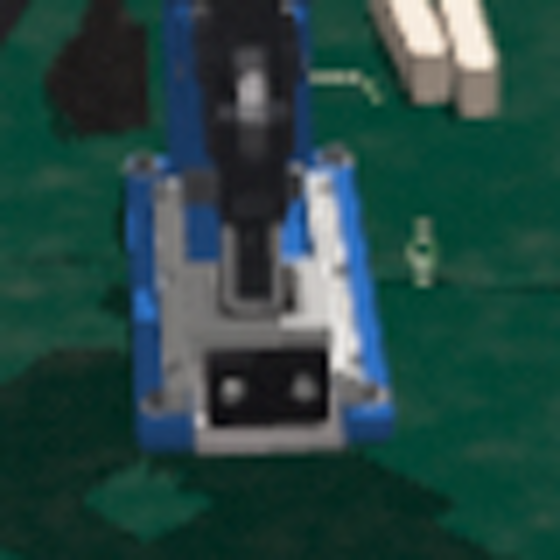

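Run:
```python
from h import *
np.set_printoptions(precision=2,suppress=True,linewidth=200)
X=np.array([537.5,-147.6])
manip.move_linear([*X,37.5],max_speed=20)
print(manip.get_eef_pos(),manip.get_ft_force())
c=manip.move_linear([*X,31],max_speed=12,contact_N=8)
print(c,manip.get_eef_pos(),manip.get_ft_force(),manip.get_ft_torque(),manip.get_t())
```

```text
[ 537.05 -147.28   37.16] [ 0.25 -0.45 -0.37]
True [ 537.81 -147.92   33.36] [-1.54  0.    5.8 ] [ 0.06  0.17 -0.05] 19.975
```

Run:
```python
from h import *
np.set_printoptions(precision=2,suppress=True,linewidth=200)
e=manip.get_eef_pos()
manip.gripper_to(44)
manip.wait(.3)
manip.move_linear([e[0],e[1],120],max_speed=100)
# clear view: back off beyond handle, towards +y
manip.move_pose([500,60,200],qdown(-1.349+np.pi))
for n in("side","top"):
    p,d=cams.capture(n); cv2.imwrite(f"pics/{n}7.png",p); np.save(f"{n}7.npy",d)
    o=(160,260) if n=="side" else (150,360)
    cv2.imwrite(f"pics/{n}7z.png",cv2.resize(p[o[0]:o[0]+110,o[1]:o[1]+140],None,fx=5.5,fy=5.4,interpolation=cv2.INTER_CUBIC))
print(manip.get_t(),manip.get_joint_pos())
```

```text
22.575 [-0.12  0.05  1.82 -0.    1.27 -1.91]
```

View pics/side7z.png

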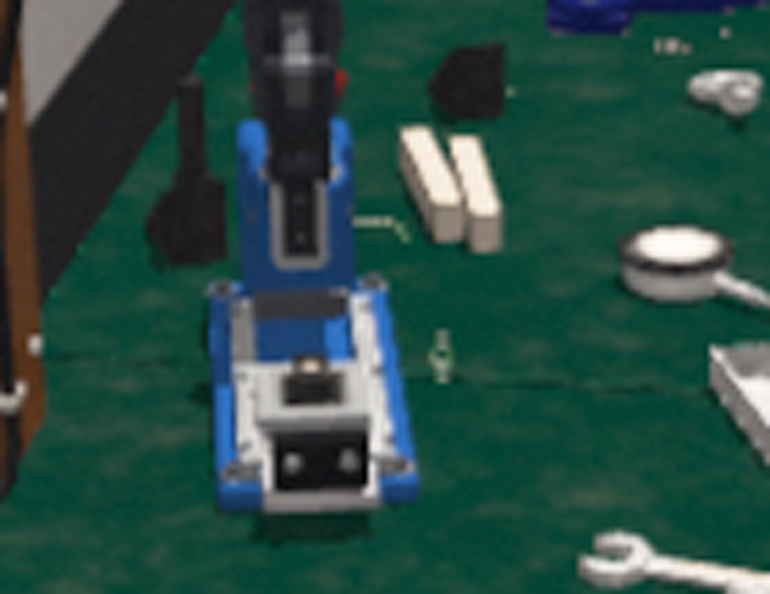

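View pics/top7z.png

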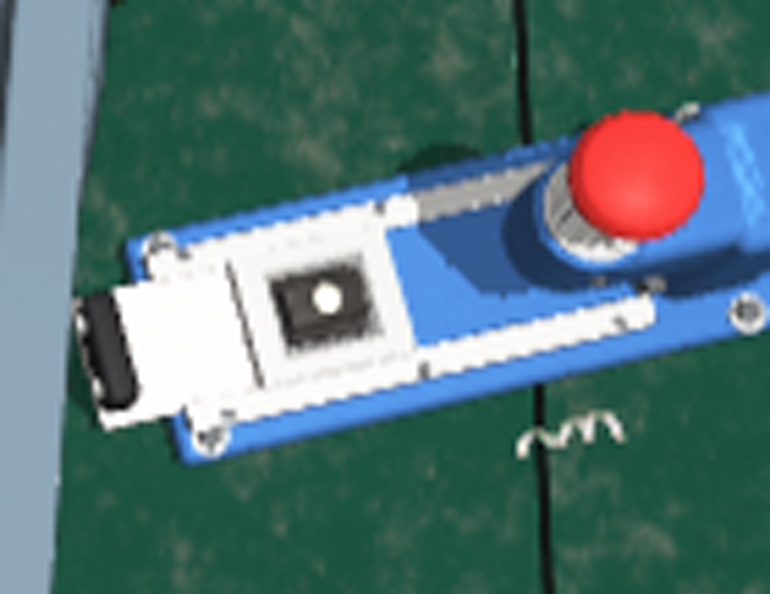

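Run:
```python
from h import *
np.set_printoptions(precision=2,suppress=True,linewidth=200)
yaw=-1.349; u=ang(yaw)[:2]; H=np.array([537.6,-147.7])-88*u
q=qdown(yaw+np.pi/2)
f=lambda s,z:[*(H+u*s),z]
manip.move_pose(f(-45,110),q)
manip.gripper_to(0)
manip.move_linear(f(-45,31),max_speed=120)
p,d=cams.capture("side"); cv2.imwrite("pics/s8.png",cv2.resize(p[160:270,260:400],None,fx=5.5,fy=5.4,interpolation=cv2.INTER_CUBIC))
c=manip.move_linear(f(-12,31),max_speed=30,contact_N=2)
e=np.array(manip.get_eef_pos()); print("touch",c,e,(e[:2]-H)@u,manip.get_ft_force(),manip.get_t())
```

```text
touch True [514.55 -46.81  30.64] -15.48909136426342 [-0.54 -0.02  0.53] 26.1083
```

View pics/s8.png

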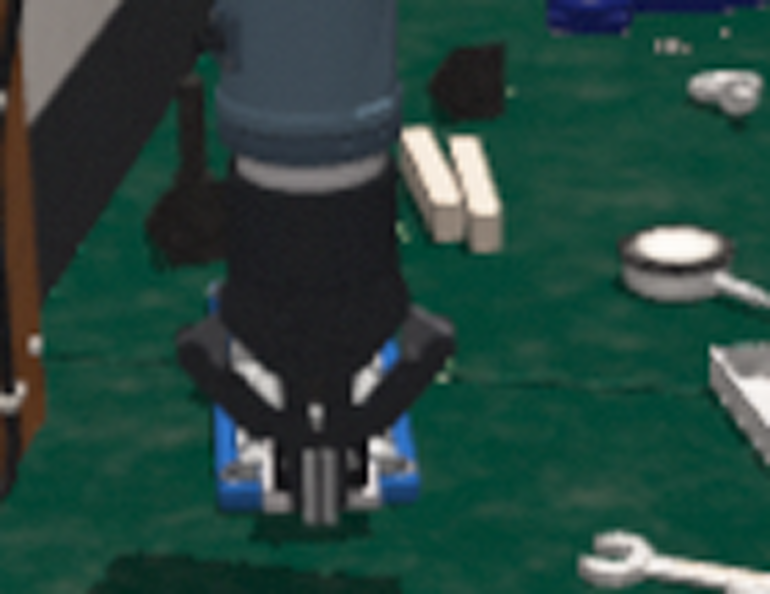

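Run:
```python
from h import *
np.set_printoptions(precision=2,suppress=True,linewidth=200)
yaw=-1.349; u=ang(yaw)[:2]; H=np.array([537.6,-147.7])-88*u
f=lambda s,z:[*(H+u*s),z]
c=manip.move_linear(f(58,31),max_speed=45,contact_N=25)
e=np.array(manip.get_eef_pos()); print("A",c,e,(e[:2]-H)@u,manip.get_ft_force(),manip.get_t())
if not c:
    c=manip.move_linear(f(88,31),max_speed=15,contact_N=15)
    e=np.array(manip.get_eef_pos()); print("B",c,e,(e[:2]-H)@u,manip.get_ft_force(),manip.get_t())
manip.wait(.2); print(manip.get_ft_force())
p,d=cams.capture("side"); cv2.imwrite("pics/s9.png",cv2.resize(p[160:270,260:400],None,fx=5.5,fy=5.4,interpolation=cv2.INTER_CUBIC))
```

```text
A False [ 531.32 -118.48   31.24] 58.11898126697295 [-1.67  0.54 -1.21] 27.9
B True [ 534.04 -131.89   30.83] 71.79804974706397 [-0.53  0.02 -0.13] 29.0
[-0.05  0.09 -0.64]
```

View pics/s9.png

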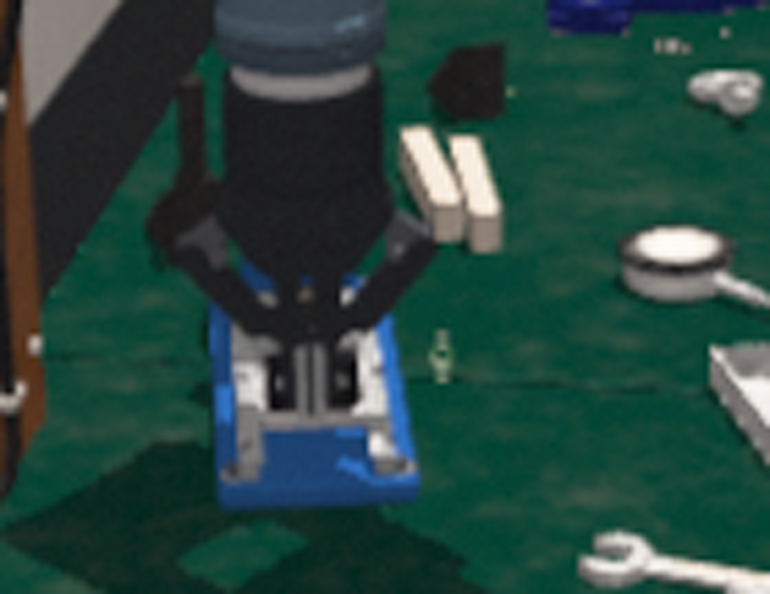

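Run:
```python
from h import *
np.set_printoptions(precision=2,suppress=True,linewidth=200)
yaw=-1.349; u=ang(yaw)[:2]; H=np.array([537.6,-147.7])-88*u
f=lambda s,z:[*(H+u*s),z]
c=manip.move_linear(f(84,31),max_speed=15,contact_N=28)
e=np.array(manip.get_eef_pos()); print("C",c,e,(e[:2]-H)@u,manip.get_ft_force(),manip.get_t())
manip.wait(.2)
manip.move_linear(f(40,31),max_speed=100)
manip.move_linear(f(40,130),max_speed=150)
manip.move_pose([470,60,260],qdown(yaw+np.pi/2))
for n in("side","top"):
    p,d=cams.capture(n); cv2.imwrite(f"pics/{n}10.png",p); np.save(f"{n}10.npy",d)
    o=(160,260) if n=="side" else (150,360)
    cv2.imwrite(f"pics/{n}10z.png",cv2.resize(p[o[0]:o[0]+110,o[1]:o[1]+140],None,fx=5.5,fy=5.4,interpolation=cv2.INTER_CUBIC))
print(manip.get_t())
```

```text
C True [ 533.22 -131.93   29.97] 71.64984854176807 [ 0.31  0.09 -0.17] 29.7917
32.2333
```

View pics/side10z.png

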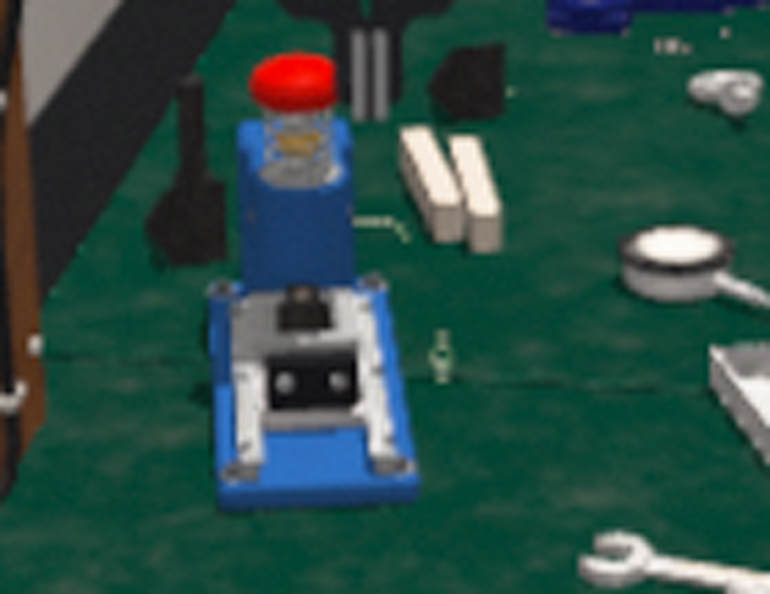

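View pics/top10z.png

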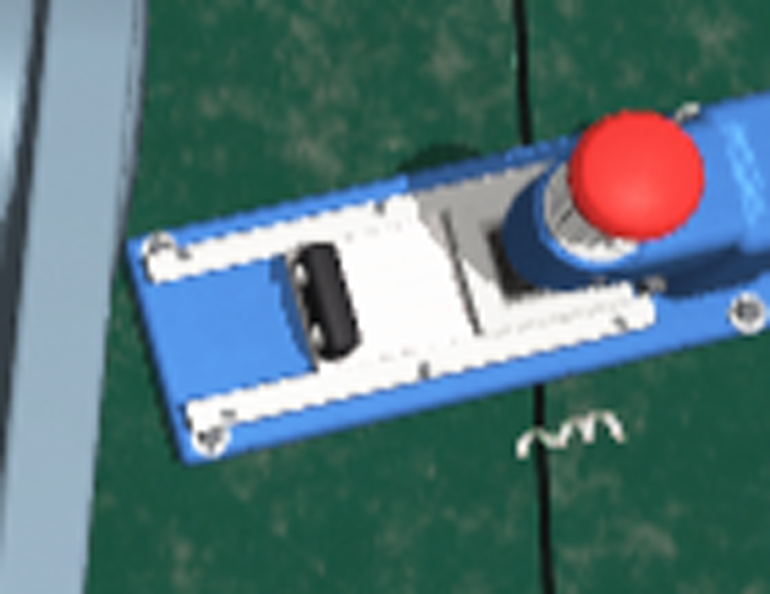

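Run:
```python
from h import *
np.set_printoptions(precision=2,suppress=True,linewidth=200)
yaw=-1.349; u=ang(yaw)[:2]; H=np.array([537.6,-147.7])-88*u
h=px2w_z("top",419.5,205.5,52); print("handle",h, "ram by handle",h[:2]+88*u,"by image",px2w_z("top",475.4,182.05,165),"by push",H+u*(71.7+17+88))
K=np.array([557,-232.5]); q=qdown(yaw+np.pi/2)
manip.move_pose([*K,230],q)
manip.move_linear([*K,184],max_speed=100)
c=manip.move_linear([*K,150],max_speed=15,contact_N=20)
e=manip.get_eef_pos(); print(c,e,manip.get_ft_force(),manip.get_t())
manip.wait(.15); print(manip.get_eef_pos(),manip.get_ft_force())
for k in range(8):
    if manip.get_ft_force()[2]>22: break
    manip.move_linear([*K,e[2]-.4*k],max_speed=10); manip.wait(.15)
    print(k,manip.get_eef_pos(),manip.get_ft_force())
print(manip.get_t())
p,d=cams.capture("side"); cv2.imwrite("pics/s11.png",cv2.resize(p[130:240,260:400],None,fx=5.5,fy=5.4,interpolation=cv2.INTER_CUBIC))
```

```text
handle [ 534.7  -145.17   52.  ] ram by handle [ 554.06 -231.02] by image [ 556.98 -232.25  165.  ] by push [ 557.11 -234.23]
True [ 557.09 -232.55  162.34] [-4.18  1.44 10.57] 35.5083
[ 557.1  -232.53  162.57] [-4.21  2.28 10.05]
0 [ 557.14 -232.57  163.73] [-4.63  1.99  9.13]
1 [ 557.12 -232.56  163.37] [-4.63  1.45  9.64]
2 [ 557.12 -232.55  162.97] [-4.49  2.7  10.66]
3 [ 557.14 -232.55  162.63] [-3.31  3.29 10.03]
4 [ 557.15 -232.57  162.27] [-3.99  2.68 10.72]
5 [ 557.14 -232.56  161.9 ] [-3.44  2.05 10.56]
6 [ 557.16 -232.6   161.74] [-4.74  2.67 11.54]
7 [ 557.19 -232.59  161.73] [-5.8   2.33 14.01]
38.9
```

View pics/s11.png

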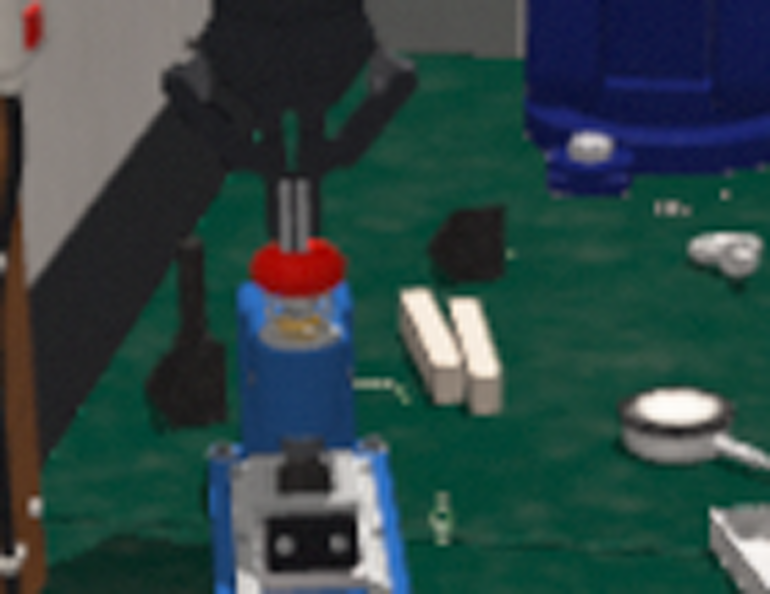

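Run:
```python
from h import *
np.set_printoptions(precision=2,suppress=True,linewidth=200)
K=np.array([557,-232.5]); z=159.54
for k in range(6):
    z-=.5
    manip.move_linear([*K,z],max_speed=10); manip.wait(.15)
    F=manip.get_ft_force(); print(z,manip.get_eef_pos(),F)
    if F[2]>24: break
manip.wait(.2)
manip.move_linear([*K,200],max_speed=40)
manip.move_linear([*K,260],max_speed=150)
manip.move_pose([430,60,300],qdown(-1.349+np.pi/2))
for n in("side","top"):
    p,d=cams.capture(n); cv2.imwrite(f"pics/{n}12.png",p); np.save(f"{n}12.npy",d)
    o=(160,260) if n=="side" else (150,360)
    cv2.imwrite(f"pics/{n}12z.png",cv2.resize(p[o[0]:o[0]+110,o[1]:o[1]+140],None,fx=5.5,fy=5.4,interpolation=cv2.INTER_CUBIC))
print(manip.get_t(),manip.get_ft_force())
a=cv2.imread("pics/side10.png").astype(int); b=cv2.imread("pics/side12.png").astype(int)
W=cloud("top",np.load("top12.npy")); red=(p[...,2]>150)&(p[...,1]<90)&(p[...,0]<90); red[:160]=0; red[230:]=0; red[:,:440]=0
print("knob z",np.percentile(W[red][:,2],[10,50,90,98]))
```

```text
159.04 [ 557.2  -232.62  161.68] [-7.95  3.7  17.34]
158.54 [ 557.24 -232.6   161.61] [-8.76  4.24 19.35]
158.04 [ 557.27 -232.63  161.63] [-9.97  5.84 22.74]
157.54 [ 557.26 -232.63  161.53] [-10.67   5.66  25.31]
43.8333 [-0.23  0.79  0.4 ]
knob z [165.86 170.53 173.64 174.92]
```

View pics/side12z.png

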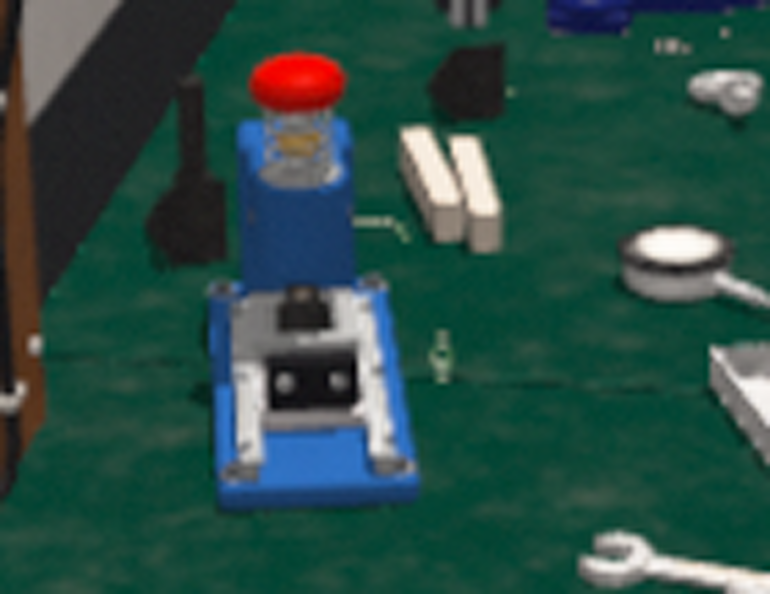

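View pics/top12.png

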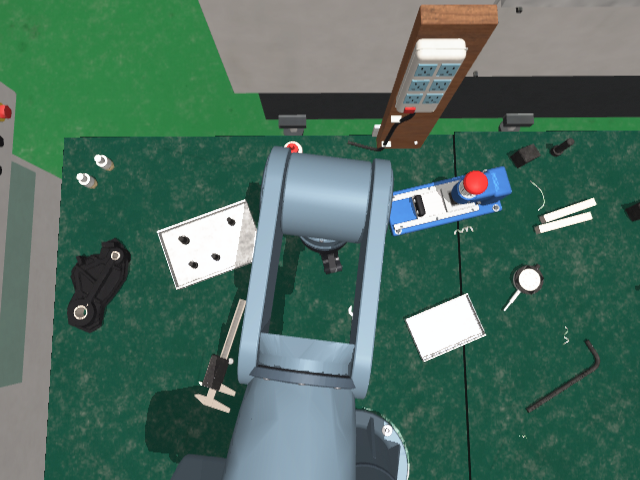

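Knob is back up, the slide is home with the nut in the nest, and the screws and pot are still standing. Handing in.

Run:
```python
from workcell import manip
manip.hand_in(); print(manip.get_t())
```

```text
the job is handed in; nothing more can be done
the job is handed in; nothing more can be done
```

The T-nut is in the nest, base down with the ridge up. The slide is home, and the knob was pressed to its stop and let back up. I handed in at about 44 s of the 72 s allowed; no verdict was reported.

- **Nut:** I picked it from the tray across its 28 mm width and tipped it flat on the bench at 45°. I then regrasped it by its ends and lowered it into the nest. The first try touched the nest's bevel about 3.5 mm high. I moved about 1 mm toward the ram, and it then seated with the tool at 33.4 mm, against 33.3 mm expected.
- **Slide:** I pushed it until it stopped twice at the same place, to within 0.2 mm.
- **Knob:** The fingertips stopped going down at 161.5–161.7 mm as the force rose to 25 N. That is about 12 mm below the knob's raised top. Afterwards the depth image shows the top back at about 174–175 mm.
- **Surroundings:** The last pictures show the slide home with the nut's black ridge still in place. All four screws and the pot look unmoved, the pot partly hidden by the arm. The arm was clear, with about 1 N on the wrist.

Two measurements disagreed or were weak. The ram axis came out up to 4 mm different depending on whether I used the handle picture, the knob picture or the push distance. Once the slide was home I could only see the nut from the side, so its centring there was not measured again.

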